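# Cradle the wine bottle and hold the keeper over it

### The arm

A 7-joint arm with a two-finger parallel gripper is mounted at the origin on the work surface. World frame = base frame: x ahead of the robot, y to its left, z up, the work surface at z = 0. Lengths are in m, angles in rad, forces in N, time in s.
With the tool pointing down it reaches from about 0.425 to 0.925 m from the base axis. Payload 6.8 kg.
Tool frame: the origin (TCP) lies at the very end of the fingers, on their centre line; the grasp point (between the pads) lies 19 mm behind it; z points along the fingers, y is the line along which they close (so a half turn about z gives the same grasp; the last joint's range is limited). The gripper opens to 85 mm and grips with 20 to 120 N. Pads are 22 mm wide; open, the fingers measure 114 mm over their backs; the gripper's body (76 mm by 85 mm) begins 54 mm behind the grasp point. The pads swing forward as they close: fully open they stand 13 mm farther back than shut.
Start: joints at [-1.361, 0.477, 0.022, 1.555, -0.011, 1.109, -0.083], TCP at [0.211, 0.641, 0.231] pointing down, gripper open.
Joint ranges: [-2.96, 2.96], [-0.34, 2.1], [-1.41, 1.46], [0.24, 2.44], [-1.37, 4.51], [0.17, 1.92], [-2.96, 2.96]. Speed limits (rad/s): [2.39, 2.39, 3.14, 3.14, 3.14, 3.14, 3.14].

### API

Orientations are given as a unit quaternion [w, x, y, z].
In Python, from station import bot gives the robot as it stands. The module is installed in compiled form; this text tells all that it offers.
- The arm moves only by the shell command python3 -m jog 'ROWS' [OPENING] [FORCE]. ROWS is JSON, a list of rows, each a list of 4 numbers: the shift along the tool's x, y, z in cm, then the turn about the tool's z in rad. In form: [[x, y, z, spin], ...]. A call has 1 to 20 rows; each row is the pose to reach, as a shift and turn from the pose commanded when the call began, along the tool's axes at that moment; what a row does not reach only later rows make up. A row lasts 1/12 s, in which the tool goes at most 41.7 mm and 7.16 degrees, less where a joint would pass 70% of its speed; a pose out of reach is approached as far as the arm can. A call with a gripper value outside its range is refused whole. OPENING is the closure, from -1 (fully open) to 1 (shut), set as the call begins (- or left out, the last holds). The fingers move at their own pace and stop on an object; FORCE is the grip in N (left out, the last holds). Time passes only in rows, so rows that repeat a pose let the fingers close. It gives the time, the measured TCP pose, the force, the opening and the grip force at its end, in the units of the state.
- bot.get_obs(): the state, without advancing time (a new reading comes with each control period).
- bot.read_camera(name): name is "scene" or "top" or "wrist"; returns a dict with "pixels" (400x640x3 uint8, red, green, blue), "depth" (400x640 float32, m along the optical axis (not along the pixel's ray), 0 where there is no reading), "fovy" (degrees; the focal length in pixels is half the picture's height over the tangent of half this angle, whatever the lens; pixels are square), "cx", "cy" (the principal point, pixels), "pose" (4x4, takes a point from camera to world coordinates). Camera axes: x right, y down, z forward; pixel columns grow to the right and rows downward; lengths in m; the calibration is good to about 2 mm. A picture is of the moment at which its call begins.
- bot.hand_in(): hands the job in; it is judged then, once.
The state is a dict: "t": time; "q": joint angles; "joint_vel": joint speeds; "joint_torque": joint torques, N m; "eef_pos": TCP position; "tool_rot": TCP orientation; "contact_force": force on the tool from outside, world axes, zero at the start; "torque": the same for the moment, N m; "gripper_width": opening from 0.0 (shut) to 1.0 (fully open); "grasp_force": force on a finger pad.
Only numpy, scipy, OpenCV 4.12 (cv2) and the standard library are available. Lean on these libraries where they do the work, as an engineer would, in place of code of your own. Each camera call takes 0.05 s, during which the arm holds its last target. There are 200 camera calls.

### The job

Lay the small wine bottle on its side in the inclined cradle of the bottle station, neck up and towards the raised end, its foot close to the end stop, setting it in rather than dropping it, and let go of it. Then pull the station's sprung keeper slide (the one with the upright handle) out until its pointer is level with the brass mark, and finish while still holding it there: a waiter is about to draw the cork and the slide springs back if released. Leave the tumbler, the wine glass and the bread plate where they stand.

Things in the scene. Friction and masses are not known exactly. Their poses are not given: they have to be found in the camera images.
- bottle: small green wine bottle with a paper label and black neck capsule, standing upright at the start, about 0.3 kg. Origin: centre of its foot; z: along its axis to the mouth. 190 mm tall: body 50 mm diameter up to 112 mm, shoulder up to 140 mm, neck a straight cylinder 28 mm in diameter from 140 to 190 mm
- bottle_neck (a point): point on the bottle's axis 165 mm above its foot, mid-neck: where to grip
- station: the bottle station: a dark wooden board 280 (x) x 400 (y) x 18 mm, fixed, carrying cradle, slide and mark. Origin: on the table, in line with the cradle's middle; y: across, the way the slide is pulled (about the robot's left); z: up. The cradle's raised end faces -x, towards the robot
- cradle: wooden cradle sloping 15 degrees: two 18 mm thick, 60 mm wide V saddles 20 and 100 mm from the end stop at its low (+x) end, joined by rails; the stop reaches 15 mm above the bottle's axis. Origin: place for the centre of the bottle's foot, 62 mm above the table. x: along the cradle, down to the stop; z: up out of it, square to the slope. A laid bottle has its z along -x here
- neck_place (a point): where the middle of the bottle's neck (its bottle_neck point) lies once the bottle is in the cradle, 105 mm above the table; the neck overhangs the raised end, with free space round and below it down to the board. Axes as the cradle's
- slide: sprung slide: steel bar across the station under the cradle, moving along y (pull: +y). At the other end from the handle stands its keeper, a post with a lip, top 121 mm above the table; at rest the lip's edge is 55 mm from the cradle's middle; pulled, it passes over the bottle without touching. Travel 85 mm; the spring pulls back 2 N at rest and 1 N more per 10 mm, 6 to 9 N at the mark
- handle_grip (a point): on the slide's upright wooden handle, 20 mm below its top and 65 mm above the table. The handle is a block 14 mm thick along y, 30 mm wide along x, free on both sides, to be gripped from above across its 14 mm. At rest it stands 130 mm from the cradle's middle; moves with the slide
- pointer (a point): tip of the slide's thin steel pointer, which sticks out 29 mm from the handle's foot towards the robot; moves with the slide
- mark_line (a point): the small brass fin (14 x 4 x 16 mm) that is the mark, standing on a steel rail on the board beside the pointer's path; it does not move during the job, but is set 40 to 70 mm out from the pointer's rest position. The pointer is at the mark when both have the same y in the station's frame (y of slide)
- tumbler: clear water tumbler, 72 mm across, 90 mm tall, origin at the centre of its foot; a bystander
- wineglass: stemmed wine glass, 78 mm across, 200 mm tall, origin at the centre of its foot; a bystander
- breadplate: silver bread plate 156 mm across with two rolls, origin at the centre of its underside; a bystander
Mind the look-alikes: they are no part of the job. There is more than one size of the bottle; the job needs the middle-sized.

How it is judged:
On the way:
1. the bottle lies in the cradle, foot at the stop end, let go and at rest (x of bottle in the frame of cradle between -0.02 and 0.008 m and y of bottle in the frame of cradle between -0.006 and 0.006 m and z of bottle in the frame of cradle between -0.006 and 0.006 m and angle between the z axis of bottle and the x axis of cradle, either way round below 0.07 rad and contact force between the fingers and bottle below 0.1 N and linear speed of bottle below 0.03 m/s), for 0.3 s.
At the end, for the whole second after the job is handed in: Bottle at rest in the cradle, not touched by the fingers: foot within 20 mm along, 6 mm across and in height of its place, axis within 0.07 rad. Pointer within 5 mm of the mark along the pull, the fingers holding the slide (over 2 N), the bottle not touching it (all of step 1 and y of pointer in the frame of mark_line between -0.005 and 0.005 m and contact force between the fingers and slide above 2 N and contact force between bottle and slide below 0.3 N); the arm keeps its last pose, push and grip.
It fails at once if the bottle fell over onto the table (height (world z) of bottle_neck below 0.06 m).
It fails at once if the bottle was dropped or banged into the cradle (over 60 N) (contact force between bottle and cradle above 60 N).
It fails at once if the tumbler was moved more than 30 mm or tipped (distance of tumbler from where it was at the start of the episode above 0.03 m or angle between tumbler's own z axis and vertical above 0.4 rad).
It fails at once if the wine glass was moved more than 30 mm or tipped (distance of wineglass from where it was at the start of the episode above 0.03 m or angle between wineglass's own z axis and vertical above 0.4 rad).
It fails at once if the bread plate was moved more than 30 mm or tipped (distance of breadplate from where it was at the start of the episode above 0.03 m or angle between breadplate's own z axis and vertical above 0.4 rad).
It also fails if it takes over 54 s, if anything falls off the work surface, if the arm or the gripper's body presses on something with over 40 N, if the wrist force passes 120 N, or if a joint passes its speed limit or range.

## Working session

There is one attempt and no reset: what is moved stays moved. The work goes in short steps, Python scripts to look and compute and a shell command to move; the robot and the scene stay as the last step left them, time stands still between calls to the robot, and variables do not carry over. Pictures are saved under pics/ and viewed, at most 13 in all, crops included, and the job is handed in when it is done.

```bash
mkdir -p pics; cat > h.py <<'E'
import numpy as np, cv2
from station import bot
def cam(n,tag):
    c=bot.read_camera(n); np.savez(f'pics/{tag}.npz',**c)
    cv2.imwrite(f'pics/{tag}.png',c['pixels'][:,:,::-1]); return c
def load(tag): return dict(np.load(f'pics/{tag}.npz'))
def f(c): return 200/np.tan(np.radians(float(c['fovy']))/2)
def ray(c,u,v):
    d=np.array([(u-c['cx'])/f(c),(v-c['cy'])/f(c),1]); return c['pose'][:3,3],c['pose'][:3,:3]@d
def pt(c,u,v,r=1):
    d=c['depth'][int(v)-r:int(v)+r+1,int(u)-r:int(u)+r+1]; o,k=ray(c,u,v); return o+k*np.median(d[d>0])
def atz(c,u,v,z):
    o,k=ray(c,u,v); return o+k*(z-o[2])/k[2]
def proj(c,p):
    q=c['pose'][:3,:3].T@(np.array(p)-c['pose'][:3,3]); return f(c)*q[0]/q[2]+c['cx'],f(c)*q[1]/q[2]+c['cy'],q[2]
E
python3 - <<'E'
from h import *
np.set_printoptions(precision=3,suppress=True)
for n in('scene','top','wrist'):
    c=cam(n,n+'0'); print(n,c['pose'],c['fovy'])
print(bot.get_obs())
a=cv2.imread('pics/scene0.png');b=cv2.imread('pics/top0.png')
E
```

```text
scene [[ 0.107  0.826 -0.554  1.256]
 [ 0.994 -0.088  0.061 -0.204]
 [ 0.002 -0.557 -0.83   1.206]
 [ 0.     0.     0.     1.   ]] 42.28535868643551
top [[ 0.09  -0.974  0.209  0.338]
 [-0.996 -0.088  0.02  -0.113]
 [-0.001 -0.21  -0.978  1.153]
 [ 0.     0.     0.     1.   ]] 56.829221703529505
wrist [[ 0.312  0.91   0.272  0.142]
 [ 0.95  -0.299 -0.091  0.664]
 [-0.002  0.287 -0.958  0.374]
 [ 0.     0.     0.     1.   ]] 63.440148029096704
{'t': 0.15, 'q': array([-1.361,  0.478,  0.022,  1.556, -0.011,  1.109, -0.083]), 'joint_vel': array([ 0.001, -0.002, -0.001, -0.007, -0.001, -0.001, -0.001]), 'joint_torque': array([  0.002, -59.693,   1.61 , -28.149,   0.013,   0.007,   0.   ]), 'eef_pos': array([0.211, 0.641, 0.231]), 'tool_rot': array([-0.   ,  0.158,  0.987, -0.001]), 'contact_force': array([0.724, 0.331, 0.257]), 'torque': array([-0.007, -0.06 , -0.025]), 'grasp_force': 0.0, 'gripper_width': 0.9998507047913687}
```

View pics/scene0.png

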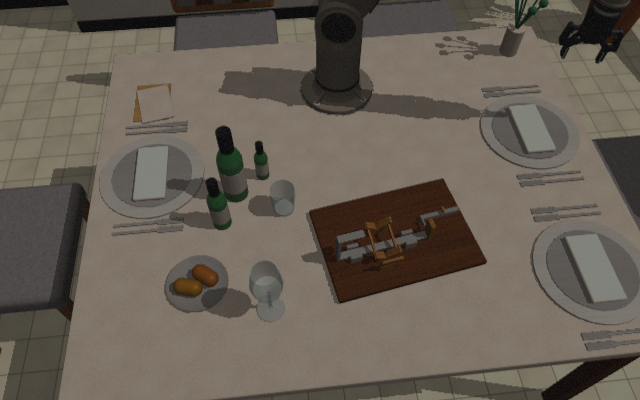

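View pics/top0.png

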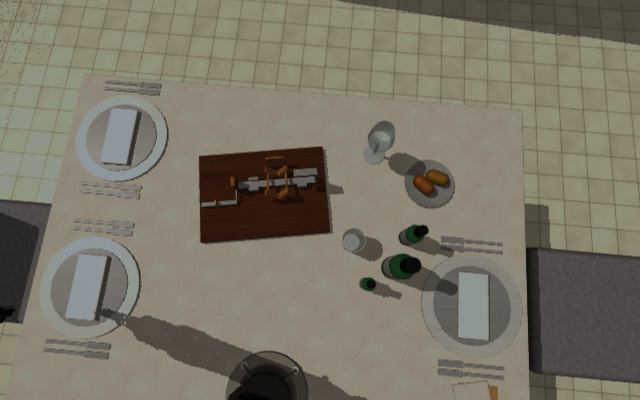

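The scene shows the robot with three bottles to its right. The middle-sized one is at scene (218,205) and top (413,235), beside the large one at scene (230,165). The station is at scene (397,240) and top (265,195). The tumbler is at scene (283,198), the wine glass at (267,290) and the plate at (196,283). I'll enlarge the crops next.

```bash
python3 - <<'E'
from h import *
np.set_printoptions(precision=4,suppress=True)
s=load('scene0');t=load('top0')
a=cv2.imread('pics/scene0.png')[175:300,300:490];b=cv2.imread('pics/top0.png')[140:250,190:340]
cv2.imwrite('pics/sc1.png',cv2.convertScaleAbs(cv2.resize(a,None,fx=4,fy=4,interpolation=2),alpha=1.6))
cv2.imwrite('pics/tc1.png',cv2.convertScaleAbs(cv2.resize(b,None,fx=5,fy=5,interpolation=2),alpha=1.6))
def cloud(c):
    v,u=np.mgrid[0:400,0:640]; d=c['depth']; k=np.stack([(u-c['cx'])/f(c)*d,(v-c['cy'])/f(c)*d,d],-1)
    return k@c['pose'][:3,:3].T+c['pose'][:3,3]
for n,c,box in(('scene',s,(195,175,235,235)),('top',t,(395,220,430,250))):
    P=cloud(c)[box[1]:box[3],box[0]:box[2]].reshape(-1,3)
    for lo,hi in((.02,.1),(.1,.14),(.145,.185),(.186,.196),(.2,.4)):
        q=P[(P[:,2]>lo)&(P[:,2]<hi)]
        if len(q): print(n,lo,len(q),q.mean(0),q.min(0),q.max(0))
for c,L in((s,[(283,198),(262,160),(230,165),(197,283)]),(t,[(353,241),(368,284),(402,267),(430,185)])):
    for u,v in L: print(u,v,pt(c,u,v))
E
```

```text
scene 0.02 524 [ 0.4708 -0.3667  0.0629] [ 0.397  -0.4031  0.02  ] [ 0.5139 -0.3342  0.1   ]
scene 0.1 329 [ 0.479  -0.3691  0.1193] [ 0.406  -0.404   0.1001] [ 0.5128 -0.3299  0.1397]
scene 0.145 110 [ 0.4952 -0.3771  0.1662] [ 0.483  -0.3926  0.147 ] [ 0.5019 -0.3654  0.1849]
scene 0.186 90 [ 0.4862 -0.379   0.1901] [ 0.4722 -0.3929  0.1864] [ 0.4996 -0.3658  0.1956]
top 0.02 114 [ 0.4758 -0.3624  0.064 ] [ 0.4606 -0.3875  0.0206] [ 0.5056 -0.3533  0.0999]
top 0.1 162 [ 0.4808 -0.3689  0.1246] [ 0.4617 -0.3998  0.1002] [ 0.5103 -0.3542  0.1399]
top 0.145 43 [ 0.4804 -0.3697  0.1664] [ 0.4719 -0.3825  0.1493] [ 0.495  -0.3651  0.185 ]
top 0.186 86 [ 0.4854 -0.3785  0.1909] [ 0.4727 -0.3919  0.1865] [ 0.4996 -0.3659  0.1941]
283 198 [ 0.4305 -0.208   0.0121]
262 160 [ 0.3509 -0.2563  0.0892]
230 165 [ 0.4197 -0.3347  0.1646]
197 283 [ 0.6816 -0.436   0.0418]
353 241 [ 0.4581 -0.2155  0.0049]
368 284 [ 0.3332 -0.2512  0.1407]
402 267 [ 0.3822 -0.3216  0.2212]
430 185 [ 0.6472 -0.4363  0.0463]
```

View pics/sc1.png

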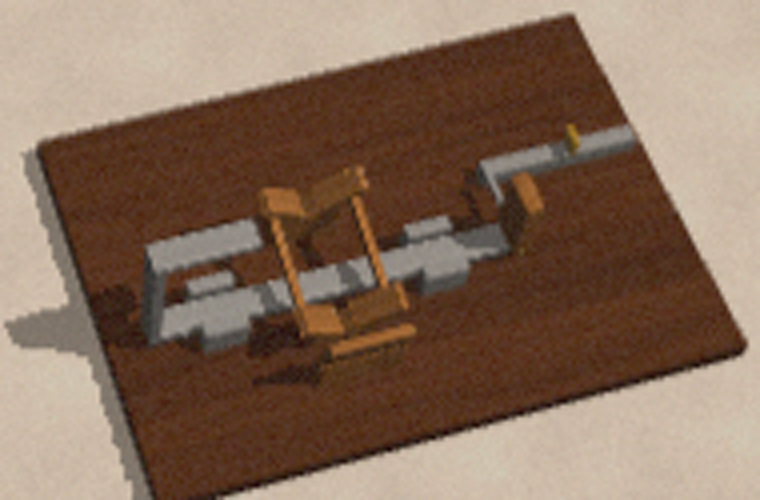

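View pics/tc1.png

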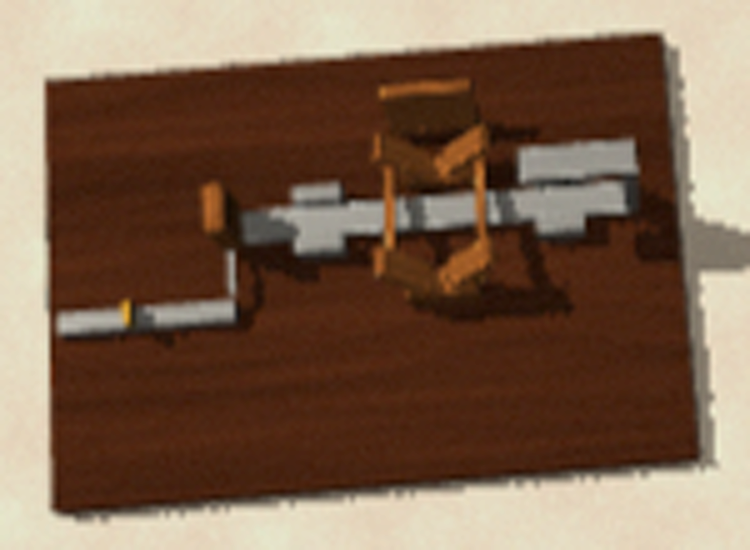

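The crops show the cradle's two V saddles joined by rails. The stop is at the far end, at top crop (425,90). The handle is at (213,200), the brass fin at (127,312) and the pointer tip at (232,297). The keeper lip is at (578,160).

```bash
python3 - <<'E'
from h import *
np.set_printoptions(precision=4,suppress=True)
s=load('scene0');t=load('top0')
S=lambda x,y:(300+x/4-.4,175+y/4-.4); T=lambda x,y:(190+x/5-.4,140+y/5-.4)
cs=[atz(s,*S(*p),.018) for p in((573,15),(40,142),(155,500),(747,348))]
ct=[atz(t,*T(*p),.018) for p in((55,512),(700,460),(662,35),(45,78))]
print(np.array(cs)[:,:2]);print(np.array(ct)[:,:2])
def tri(a,b):
    o1,d1=ray(s,*S(*a));o2,d2=ray(t,*T(*b)); d1/=np.linalg.norm(d1);d2/=np.linalg.norm(d2)
    k=np.linalg.lstsq(np.stack([d1,-d2],1),o2-o1,rcond=None)[0]; p,q=o1+k[0]*d1,o2+k[1]*d2
    return (p+q)/2,np.linalg.norm(p-q)
F=dict(handle=((530,190),(211,190)),brass=((572,126),(127,302)),ptr=((483,163),(232,296)),stopL=((416,327),(380,88)),stopR=((332,350),(469,82)),
 farL=((408,303),(376,140)),farR=((303,332),(485,130)),nearL=((364,170),(378,258)),nearR=((264,192),(489,242)),keep=((205,240),(578,160)))
v=(np.array(ct[0])-ct[1]+cs[0]-cs[1]+ct[3]-ct[2]+cs[3]-cs[2])[:2]; yaw=np.arctan2(-v[0],v[1]); print('yaw',yaw)
c=np.mean(cs+ct,0)[:2]; R=np.array([[np.cos(yaw),-np.sin(yaw)],[np.sin(yaw),np.cos(yaw)]]); print('centre',c)
for k,(a,b) in F.items():
    p,e=tri(a,b); print(k,p,'err %.4f'%e,'in board',(p[:2]-c)@R, 'depth',pt(s,*S(*a),0),pt(t,*T(*b),0))
E
```

```text
[[ 0.4149  0.2517]
 [ 0.4825 -0.1383]
 [ 0.7518 -0.0942]
 [ 0.6884  0.2983]]
[[ 0.4115  0.2504]
 [ 0.479  -0.1405]
 [ 0.7519 -0.0931]
 [ 0.687   0.3003]]
yaw 0.16655987676568085
centre [0.5834 0.0793]
handle [0.6026 0.1619 0.0969] err 0.0017 in board [0.0327 0.0783] depth [0.5962 0.1647 0.0859] [0.6046 0.1646 0.0898]
brass [0.5372 0.2116 0.064 ] err 0.0009 in board [-0.0236  0.1381] depth [0.5286 0.2161 0.0503] [0.5402 0.217  0.0477]
ptr [0.5496 0.1523 0.0477] err 0.0024 in board [-0.0212  0.0776] depth [0.5396 0.1561 0.0311] [0.552  0.1564 0.036 ]
stopL [0.6809 0.0745 0.0772] err 0.0007 in board [ 0.0954 -0.0209] depth [0.6501 0.0898 0.0169] [0.7006 0.0849 0.0155]
stopR [0.6902 0.0209 0.0754] err 0.0003 in board [ 0.0956 -0.0754] depth [0.6889 0.0215 0.0728] [0.6894 0.0204 0.0777]
farL [0.6536 0.077  0.0577] err 0.0021 in board [ 0.0689 -0.0139] depth [0.6535 0.0782 0.0574] [0.6645 0.0826 0.0195]
farR [0.6663 0.0094 0.0564] err 0.0008 in board [ 0.0702 -0.0827] depth [0.6661 0.0091 0.0561] [0.6648 0.0093 0.0615]
nearL [0.5723 0.061  0.0895] err 0.0008 in board [-0.0139 -0.0162] depth [0.5676 0.0633 0.0818] [0.574  0.0619 0.0819]
nearR [ 0.5861 -0.0052  0.0965] err 0.0016 in board [-0.0113 -0.0838] depth [ 0.5798 -0.0041  0.0861] [ 0.5893 -0.0031  0.0836]
keep [ 0.6329 -0.0526  0.1243] err 0.0013 in board [ 0.027  -0.1383] depth [ 0.6288 -0.051   0.1172] [ 0.6349 -0.0529  0.1173]
```

```bash
cat >> h.py <<'E'
from scipy.spatial.transform import Rotation as Ro
YAW=.1666; C=np.array([.5834,.0793]); RB=np.array([[np.cos(YAW),-np.sin(YAW)],[np.sin(YAW),np.cos(YAW)]])
def st(x,y): return C+RB@np.array([x,y])
def go(p,yaw=None):
    o=bot.get_obs(); w,x,y,z=o['tool_rot']; R=Ro.from_quat([x,y,z,w]).as_matrix()
    d=R.T@(np.array(p)-o['eef_pos'])*100; ya=np.arctan2(R[1,1],R[0,1])-np.pi/2
    s=0 if yaw is None else -(yaw-ya)
    print('t',round(o['t'],2),'at',o['eef_pos'].round(4),'yaw',round(ya,3),'-> row',d.round(2),round((s+np.pi/2)%np.pi-np.pi/2,3))
E
python3 - <<'E'
from h import *
go((.52,.09,.42),YAW)
E
```

```text
t 0.15 at [0.2108 0.6408 0.2306] yaw -0.318 -> row [-46.58 -42.69 -18.88] -0.484
```

```bash
python3 -m jog '[[-4,-4,-10,-0.1],[-8,-7.5,-14,-0.2],[-12,-11,-17,-0.3],[-15,-14,-18.9,-0.4],[-18,-17,-18.9,-0.484],[-21,-19.5,-18.9,-0.484],[-24,-22,-18.9,-0.484],[-27,-25,-18.9,-0.484],[-30,-28,-18.9,-0.484],[-33,-31,-18.9,-0.484],[-36,-33.5,-18.9,-0.484],[-39,-36,-18.9,-0.484],[-42,-38.5,-18.9,-0.484],[-44.5,-41,-18.9,-0.484],[-46,-42.3,-18.9,-0.484],[-46.6,-42.7,-18.9,-0.484],[-46.6,-42.7,-18.9,-0.484],[-46.6,-42.7,-18.9,-0.484]]' 0.2
python3 - <<'E'
from h import *
c=cam('wrist','w1'); i=cv2.imread('pics/w1.png')
print(proj(c,[*st(0,0),.018]))
cv2.imwrite('pics/w1b.png',cv2.convertScaleAbs(cv2.resize(i,None,fx=1.25,fy=1.25),alpha=1.5))
go((.486,-.379,.42),YAW)
E
```

```text
t: 1.65
eef_pos: [0.5223, 0.0825, 0.4204]
tool_rot: [0.0, -0.078, 0.997, -0.001]
contact_force: [-0.6, 0.4, 0.8]
gripper_width: 0.404
grasp_force: 0.0
(np.float64(312.6535580106111), np.float64(182.01438560818582), np.float64(0.560642938317266))
t 1.7 at [0.5211 0.0861 0.4202] yaw 0.159 -> row [ 10.83 -45.36   0.07] -0.008
```

View pics/w1b.png

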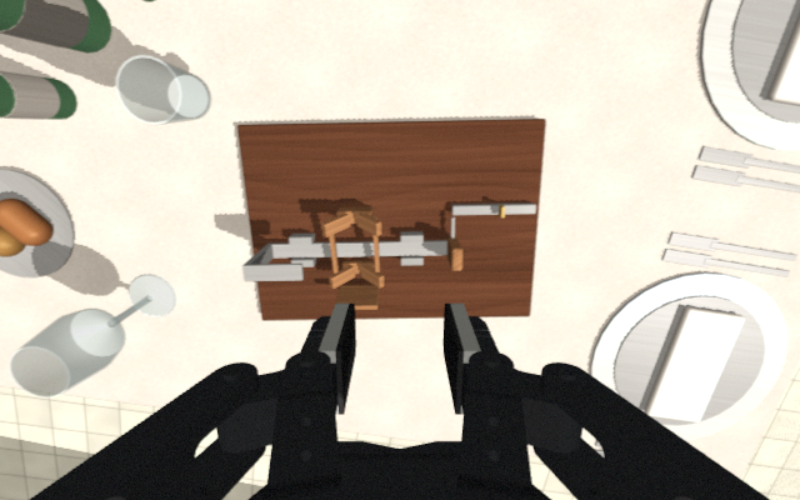

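The wrist view agrees with the fit: board corners are at (238,123), (545,118), (530,317) and (262,320), and the cradle is centred near (356,248). I'm moving over the bottle.

```bash
python3 -m jog '[[1,-4,0,0],[2,-8,0,0],[3,-12,0,0],[4,-16,0,0],[5,-20,0,0],[6,-24,0,0],[7,-28,0,0],[8,-32,0,0],[9,-36,0,0],[10,-40,0,0],[10.5,-43,0,0],[10.8,-45,0,0],[10.8,-45.4,0,0],[10.8,-45.4,0,0],[10.8,-45.4,0,0],[10.8,-45.4,0,0]]' -0.2
python3 - <<'E'
from h import *
go((.486,-.379,.147))
E
```

```text
t: 3.03
eef_pos: [0.4898, -0.3734, 0.4201]
tool_rot: [0.0, -0.085, 0.996, 0.001]
contact_force: [0.5, 0.2, -0.0]
gripper_width: 0.595
grasp_force: 0.0
t 3.03 at [ 0.4898 -0.3734  0.4201] yaw 0.169 -> row [ 0.48 -0.52 27.31] 0.0
```

```bash
python3 -m jog '[[0,0,4,0],[0,0,8,0],[0,0,12,0],[0,0,15,0],[0,0,17,0],[0,0,17.5,0],[0,0,17.5,0],[0,0,17.5,0]]'
python3 - <<'E'
from h import *
c=cam('wrist','w2'); i=cv2.imread('pics/w2.png')
for z in(.19,.165):
  print(z,proj(c,[.486,-.379,z])[:2])
t=cam('top','t2');s=cam('scene','s2')
im=cv2.convertScaleAbs(i[100:400,170:470],alpha=1.4); cv2.imwrite('pics/w2b.png',cv2.resize(im,None,fx=1.8,fy=1.8))
go((.486,-.379,.147))
E
```

```text
t: 3.7
eef_pos: [0.4898, -0.3752, 0.2467]
tool_rot: [0.001, -0.084, 0.996, -0.0]
contact_force: [-0.4, 0.7, 1.4]
gripper_width: 0.6
grasp_force: 0.0
0.19 (np.float64(314.4727088922687), np.float64(211.83436020143102))
0.165 (np.float64(314.9956065517081), np.float64(200.61825255441462))
t 3.85 at [ 0.4897 -0.3761  0.2472] yaw 0.167 -> row [ 0.44 -0.2  10.02] 0.0
```

View pics/w2b.png

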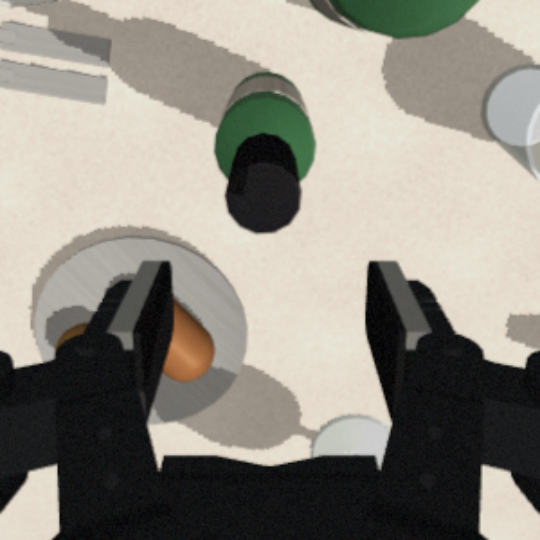

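The mouth shows at crop (264,196), which is pixel (317,209). The prediction was (314,212), so the position is good to about 2 mm. There is clear table towards −y of the bottle. I plan to turn the tool, grip the neck, tilt the bottle on the table by pivoting it in the pads, then carry it tilted to the cradle.

```bash
python3 -m jog '[[0.1,0,0,-0.12],[0.2,-0.1,0,-0.24],[0.4,-0.2,0,-0.36],[0.4,-0.2,0,-0.48],[0.4,-0.2,0,-0.6],[0.4,-0.2,0,-0.72],[0.4,-0.2,0,-0.84],[0.4,-0.2,0,-0.96],[0.4,-0.2,0,-1.08],[0.4,-0.2,0,-1.2],[0.4,-0.2,0,-1.32],[0.4,-0.2,0,-1.404],[0.4,-0.2,0,-1.404],[0.4,-0.2,0,-1.404]]'
python3 - <<'E'
from h import *
go((.486,-.379,.147),np.pi/2)
print(bot.get_obs()['q'].round(2)); 
E
```

```text
t: 5.02
eef_pos: [0.4849, -0.3786, 0.2457]
tool_rot: [-0.006, -0.654, 0.756, 0.006]
contact_force: [1.9, 1.7, -3.8]
gripper_width: 0.599
grasp_force: 0.0
t 5.02 at [ 0.4849 -0.3786  0.2457] yaw 1.426 -> row [ 0.01 -0.28  9.87] -0.145
[ 1.41  0.77 -1.36  1.62  0.76  1.41  2.95]
```

The last joint reaches its limit there, so I'm backing off to yaw 1.2 and tilting along that heading instead.

```bash
python3 -m jog '[[0,-0.1,0,0.1],[0,-0.2,0,0.2],[0,-0.2,0,0.28],[0,-0.2,0,0.28]]'
python3 - <<'E'
from h import *
go((.486,-.379,.147),1.2)
o=bot.get_obs();print(o['q'].round(2)); 
E
```

```text
t: 5.35
eef_pos: [0.4871, -0.3776, 0.2431]
tool_rot: [-0.007, -0.54, 0.842, 0.008]
contact_force: [-0.4, -0.5, 0.4]
gripper_width: 0.602
grasp_force: 0.0
t 5.35 at [ 0.4871 -0.3776  0.2431] yaw 1.141 -> row [ 0.14 -0.16  9.61] -0.059
[ 1.39  0.73 -1.3   1.62  0.71  1.38  2.7 ]
```

```bash
python3 -m jog '[[0.1,-0.1,3,0],[0.1,-0.1,6,0],[0.1,-0.1,8.5,0],[0.1,-0.1,9.6,0],[0.1,-0.1,9.6,0],[0.1,-0.1,9.6,0]]'
python3 -m jog '[[0,0,0,0],[0,0,0,0],[0,0,0,0],[0,0,0,0],[0,0,0,0],[0,0,0,0],[0,0,0,0]]' 1 30
python3 - <<'E'
from h import *
o=bot.get_obs();print(o['q'].round(2),o['tool_rot']);go((.486,-.379,.147))
E
```

```text
t: 5.85
eef_pos: [0.4859, -0.3777, 0.1477]
tool_rot: [-0.007, -0.542, 0.84, 0.008]
contact_force: [0.1, 1.0, 0.4]
gripper_width: 0.603
grasp_force: 0.0
t: 6.43
eef_pos: [0.4868, -0.3777, 0.1488]
tool_rot: [-0.006, -0.542, 0.84, 0.007]
contact_force: [0.4, -1.1, 6.7]
gripper_width: 0.316
grasp_force: 29.5
[ 1.35  0.82 -1.22  1.71  0.81  1.24  2.64] [-0.00645632 -0.54213953  0.84023583  0.00684078]
t 6.43 at [ 0.4868 -0.3777  0.1488] yaw 1.146 -> row [0.15 0.02 0.19] 0.0
```

```bash
python3 -m jog '[[0,0,0.1,0],[0.5,0,0.1,0],[1,0,0.1,0],[1.5,0,0.1,0],[2.2,0,0.05,0],[3,0,0.05,0],[3.7,0,0.05,0],[4.4,0,0.15,0],[5.2,0,0.25,0],[5.9,0,0.4,0],[6.6,0,0.55,0],[7.3,0,0.8,0],[8,0,1.0,0],[8.7,0,1.25,0],[8.7,0,1.25,0]]' 1 20
python3 - <<'E'
from h import *
c=cam('scene','s3');t=cam('top','t3'); 
a=cv2.imread('pics/s3.png')[130:300,140:330];b=cv2.imread('pics/t3.png')[160:330,340:530]
cv2.imwrite('pics/m3.png',cv2.convertScaleAbs(cv2.resize(np.vstack([a,b]),None,fx=1.75,fy=1.75,interpolation=2),alpha=1.4))
E
```

```text
t: 7.68
eef_pos: [0.4494, -0.4589, 0.1352]
tool_rot: [-0.007, -0.541, 0.841, 0.007]
contact_force: [0.9, -2.6, 6.6]
gripper_width: 0.318
grasp_force: 31.4
```

View pics/m3.png

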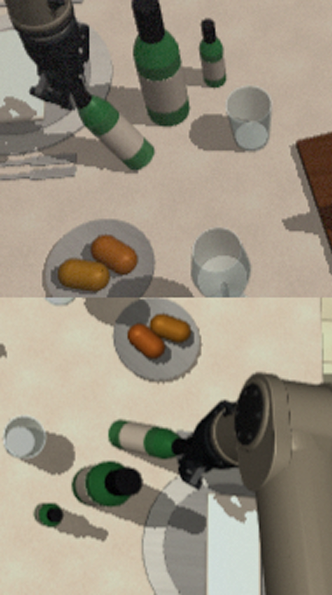

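The bottle pivots as planned: its foot stays put and the neck leans away. I'll continue to about 62°, then firm the grip and lift.

```bash
python3 -m jog '[[0.7,0,0.35,0],[1.4,0,0.65,0],[2,0,1.0,0],[2.65,0,1.4,0],[3.3,0,1.85,0],[3.9,0,2.3,0],[4.5,0,2.7,0],[5.0,0,3.15,0],[5.6,0,3.7,0],[6.2,0,4.3,0],[6.7,0,4.8,0],[7.1,0,5.3,0],[7.4,0,5.7,0],[7.4,0,5.7,0]]' 1 20
python3 -m jog '[[0,0,0,0],[0,0,0,0],[0,0,0,0],[0,0,-1,0],[0,0,-2.5,0],[0,0,-4,0],[0,0,-6,0],[0,0,-8,0],[0,0,-10,0],[0,0,-12,0],[0,0,-14,0],[0,0,-16,0],[0,0,-18,0],[0,0,-19,0],[0,0,-20,0],[0,0,-20,0]]' 1 110
python3 - <<'E'
from h import *
np.set_printoptions(precision=4,suppress=True)
c=cam('scene','s4');t=cam('top','t4');o=bot.get_obs();p=o['eef_pos'];print(o['q'].round(2))
for n,c in(('s4',c),('t4',t)):
  v,u=np.mgrid[0:400,0:640]; d=c['depth']; P=np.stack([(u-c['cx'])/f(c)*d,(v-c['cy'])/f(c)*d,d],-1)@c['pose'][:3,:3].T+c['pose'][:3,3]
  px=c['pixels'].astype(int); m=(px[...,1]>px[...,0]*1.5)&(px[...,1]>px[...,2]*1.3)&(P[...,2]>.06)&(np.linalg.norm(P-p,axis=-1)<.25)&((np.linalg.norm(P[...,:2]-[.385,-.325],axis=-1)>.06)|(P[...,2]>.28)); q=P[m]; print(n,m.sum(),q.mean(0),q.min(0),q.max(0))
a=cv2.imread('pics/s4.png')[60:260,100:330];b=cv2.imread('pics/t4.png')[160:360,340:570]
cv2.imwrite('pics/m4.png',cv2.convertScaleAbs(cv2.resize(np.vstack([a,b]),None,fx=1.5,fy=1.5,interpolation=2),alpha=1.4))
E
```

```text
t: 8.95
eef_pos: [0.4166, -0.5238, 0.0762]
tool_rot: [-0.008, -0.542, 0.84, 0.009]
contact_force: [0.5, -0.7, 1.3]
gripper_width: 0.317
grasp_force: 25.6
t: 10.28
eef_pos: [0.4228, -0.5249, 0.2803]
tool_rot: [-0.007, -0.542, 0.84, 0.007]
contact_force: [-0.1, -0.7, -2.1]
gripper_width: 0.303
grasp_force: 108.5
[ 1.56  0.83 -1.37  1.43  0.81  1.54  2.94]
s4 479 [ 0.4653 -0.454   0.278 ] [ 0.432  -0.5255  0.2226] [ 0.5059 -0.3811  0.4335]
t4 617 [ 0.4518 -0.4492  0.2784] [ 0.3918 -0.5127  0.224 ] [ 0.499  -0.3797  0.4485]
```

View pics/m4.png

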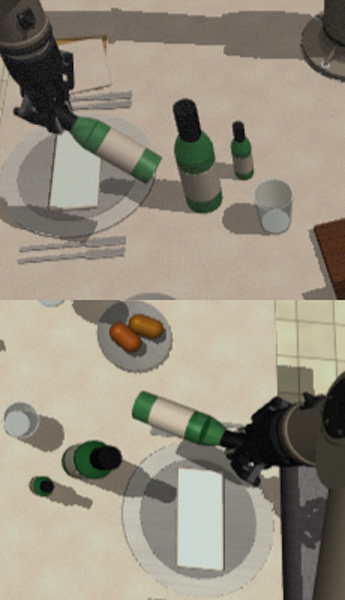

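The bottle is held tilted with its foot towards the station side and clear of everything. I'm carrying it high over to the station.

```bash
python3 - <<'E'
from h import *
print(st(-.077,-.0485)); go((*st(-.077,-.0485),.40),YAW)
E
```

```text
[0.51550889 0.01870258]
t 10.38 at [ 0.4217 -0.5248  0.2775] yaw 1.146 -> row [-53.34  14.12 -12.12] 0.979
```

```bash
python3 -m jog '[[0,0,-2,0],[-0.5,0.1,-5,0.05],[-1.5,0.4,-8,0.1],[-3,0.8,-11,0.15],[-5.5,1.5,-12.1,0.2],[-8.5,2.3,-12.1,0.25],[-12,3.2,-12.1,0.3],[-15.5,4.2,-12.1,0.35],[-19,5.1,-12.1,0.42],[-22.5,6,-12.1,0.5],[-26,7,-12.1,0.58],[-29.5,8,-12.1,0.66],[-33,8.8,-12.1,0.74],[-36.5,9.8,-12.1,0.82],[-40,10.7,-12.1,0.9],[-43.5,11.6,-12.1,0.979],[-47,12.5,-12.1,0.979],[-50,13.2,-12.1,0.979],[-52.3,13.9,-12.1,0.979],[-53.3,14.1,-12.1,0.979]]'
python3 -m jog '[[0,0,0,0],[0,0,0,0],[0,0,0,0],[0,0,0,0]]'
python3 - <<'E'
from h import *
np.set_printoptions(precision=4,suppress=True)
c=cam('scene','s5');t=cam('top','t5');w=cam('wrist','w5');o=bot.get_obs();p=o['eef_pos'];print(o['q'].round(2))
go((*st(-.077,-.0485),.24),YAW)
N=p+[0,0,-.0]; N[2]+=.019
for n,c in(('s5',c),('t5',t),('w5',w)):
  v,u=np.mgrid[0:400,0:640]; d=c['depth']; P=np.stack([(u-c['cx'])/f(c)*d,(v-c['cy'])/f(c)*d,d],-1)@c['pose'][:3,:3].T+c['pose'][:3,3]
  Q=P-N; L=np.stack([Q[...,:2]@RB[:,0],Q[...,:2]@RB[:,1],Q[...,2]],-1)
  m=(L[...,0]>.05)&(L[...,0]<.2)&(abs(L[...,1])<.04)&(L[...,2]>-.15)&(L[...,2]<.03); q=L[m]
  if m.sum()<30: continue
  print(n,m.sum(),q.min(0),q.max(0),'midy',np.median(q[:,1]))
  for a in np.arange(.05,.18,.015):
    k=q[(q[:,0]>a)&(q[:,0]<a+.015)&(abs(q[:,1])<.006)]
    if len(k): print('  x %.3f ztop %.4f zmin %.4f'%(k[:,0].mean(),np.percentile(k[:,2],90),k[:,2].min()))
E
```

```text
t: 12.05
eef_pos: [0.5144, 0.0228, 0.3994]
tool_rot: [-0.011, -0.086, 0.996, 0.005]
contact_force: [0.1, 0.4, -1.7]
gripper_width: 0.301
grasp_force: 108.4
t: 12.38
eef_pos: [0.5155, 0.0165, 0.3995]
tool_rot: [-0.011, -0.082, 0.997, 0.004]
contact_force: [-0.1, -0.9, -2.6]
gripper_width: 0.295
grasp_force: 108.5
[ 0.89  0.33 -1.3   1.62  0.3   1.45  1.3 ]
t 12.53 at [0.5157 0.017  0.3999] yaw 0.165 -> row [-0.34  0.01 15.99] -0.002
s5 1440 [ 0.0503 -0.029  -0.0967] [0.158  0.0212 0.0024] midy -0.009664385260532043
  x 0.058 ztop 0.0003 zmin -0.0088
  x 0.072 ztop -0.0062 zmin -0.0170
  x 0.088 ztop -0.0149 zmin -0.0253
  x 0.103 ztop -0.0244 zmin -0.0350
  x 0.117 ztop -0.0329 zmin -0.0435
  x 0.133 ztop -0.0400 zmin -0.0967
  x 0.147 ztop -0.0506 zmin -0.0756
  x 0.156 ztop -0.0566 zmin -0.0604
```

```bash
python3 - <<'E'
from h import *
go((*st(-.063,-.0475),.155),YAW)
E
```

```text
t 12.53 at [0.5157 0.017  0.3999] yaw 0.165 -> row [-1.91  0.03 24.46] -0.002
```

```bash
python3 -m jog '[[-0.5,0,1.5,0],[-1,0,4,0],[-1.5,0,7,0],[-1.9,0,10,0],[-1.9,0,13,0],[-1.9,0,16,0],[-1.9,0,19,0],[-1.9,0,21.5,0],[-1.9,0,23.5,0],[-1.9,0,24.5,0],[-1.9,0,24.5,0],[-1.9,0,24.5,0],[-1.9,0,24.5,0]]'
python3 - <<'E'
from h import *
np.set_printoptions(precision=4,suppress=True)
go((*st(-.063,-.0475),.155),YAW)
a=cam('scene','s6')['pixels'][145:295,290:490];b=cam('top','t6')['pixels'][130:250,190:350]
a=cv2.resize(a,(800,600),interpolation=2)
cv2.imwrite('pics/m6.png',cv2.convertScaleAbs(a[:,:,::-1],alpha=1.4)); print(bot.get_obs()['q'].round(2))
E
```

```text
t: 13.62
eef_pos: [0.5302, 0.0233, 0.1559]
tool_rot: [-0.009, -0.083, 0.996, 0.004]
contact_force: [0.6, -1.1, -2.1]
gripper_width: 0.3
grasp_force: 108.5
t 13.62 at [0.5302 0.0233 0.1559] yaw 0.167 -> row [ 0.12 -0.11  0.1 ] 0.0
[ 0.68  0.58 -1.1   1.91  0.58  1.04  1.06]
```

View pics/m6.png

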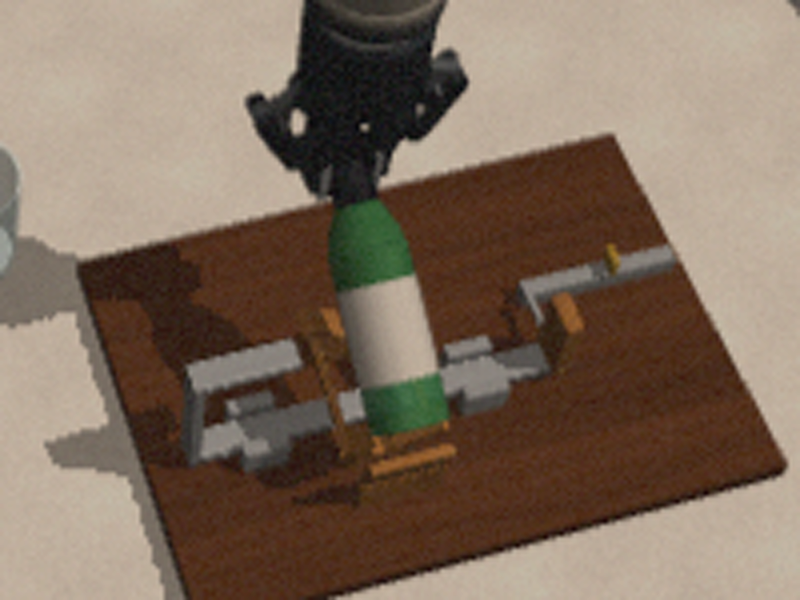

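The bottle hangs lined up over the V, with its foot at (405,420) just short of the stop at (415,458). I'm lowering it gently.

```bash
python3 -m jog '[[0,-0.1,0.3,0],[0,-0.1,0.7,0],[0,-0.1,1.1,0],[0,-0.1,1.5,0],[0,-0.1,1.8,0],[0,-0.1,2.0,0],[0,-0.1,2.1,0],[0,-0.1,2.1,0]]' 1 60
python3 -m jog '[[0,0,0.05,0],[0,0,0.1,0],[0,0,0.2,0],[0,0,0.3,0],[0,0,0.4,0],[0,0,0.5,0],[0,0,0.6,0],[0,0,0.7,0],[0,0,0.7,0]]' 1 30
python3 - <<'E'
from h import *
o=bot.get_obs();print(o['contact_force'],o['torque']);go((*st(-.063,-.0475),.128),YAW)
E
```

```text
t: 14.38
eef_pos: [0.5288, 0.022, 0.1335]
tool_rot: [-0.011, -0.083, 0.996, 0.004]
contact_force: [0.1, 1.4, -2.2]
gripper_width: 0.301
grasp_force: 108.5
t: 15.13
eef_pos: [0.5287, 0.022, 0.1266]
tool_rot: [-0.01, -0.083, 0.996, 0.004]
contact_force: [1.0, -0.1, -3.3]
gripper_width: 0.299
grasp_force: 108.5
[ 1.01103186 -0.0910893  -3.2521918 ] [0.00104088 0.16507696 0.04312986]
t 15.13 at [0.5287 0.022  0.1266] yaw 0.167 -> row [-0.04 -0.   -0.14] 0.0
```

```bash
python3 -m jog '[[0,0,0.05,0],[0,0,0.1,0],[0,0,0.15,0],[0,0,0.2,0],[0,0,0.25,0],[0,0,0.3,0],[0,0,0.3,0]]' 1 25
python3 -m jog '[[0,0,0.05,0],[0,0,0.1,0],[0,0,0.15,0],[0,0,0.2,0],[0,0,0.2,0]]' 1 25
```

```text
t: 15.72
eef_pos: [0.5287, 0.022, 0.1237]
tool_rot: [-0.01, -0.083, 0.996, 0.004]
contact_force: [0.7, -0.8, -2.6]
gripper_width: 0.301
grasp_force: 108.5
t: 16.13
eef_pos: [0.5288, 0.0222, 0.1218]
tool_rot: [-0.01, -0.084, 0.996, 0.004]
contact_force: [-0.1, 0.3, -1.9]
gripper_width: 0.302
grasp_force: 108.3
```

```bash
python3 -m jog '[[0,0,0.05,0],[0,0,0.1,0],[0,0,0.15,0],[0,0,0.15,0]]' 1 25
python3 -m jog '[[0,0,0.05,0],[0,0,0.1,0],[0,0,0.15,0],[0,0,0.15,0]]' 1 25
```

```text
t: 16.47
eef_pos: [0.5284, 0.0221, 0.1203]
tool_rot: [-0.011, -0.084, 0.996, 0.004]
contact_force: [-1.7, -0.9, -0.8]
gripper_width: 0.301
grasp_force: 107.9
t: 16.8
eef_pos: [0.5278, 0.022, 0.1187]
tool_rot: [-0.011, -0.083, 0.996, 0.004]
contact_force: [-5.4, -0.5, 4.0]
gripper_width: 0.302
grasp_force: 107.8
```

```bash
python3 -m jog '[[0,0,0,0],[0,0,0,0]]' 0.45 20
python3 - <<'E'
from h import *
go((*st(-.077,-.0475),.09),YAW)
E
```

```text
t: 16.97
eef_pos: [0.5278, 0.022, 0.1187]
tool_rot: [-0.011, -0.083, 0.996, 0.004]
contact_force: [-6.2, -1.4, 2.3]
gripper_width: 0.304
grasp_force: 107.9
t 16.97 at [0.5278 0.022  0.1187] yaw 0.167 -> row [ 1.21 -0.04  2.9 ] 0.0
```

Force hasn't dropped. I'll crack the fingers slightly to relieve the grip.

```bash
python3 -m jog '[[0,0,0,0],[0,0,0,0]]' 0.38 20; python3 -m jog '[[0,0,0,0],[0,0,0,0]]' 0.45 20
```

```text
t: 17.13
eef_pos: [0.5279, 0.022, 0.1187]
tool_rot: [-0.011, -0.084, 0.996, 0.004]
contact_force: [-4.5, -0.4, 1.9]
gripper_width: 0.315
grasp_force: 53.5
t: 17.3
eef_pos: [0.5279, 0.022, 0.1187]
tool_rot: [-0.011, -0.083, 0.996, 0.004]
contact_force: [-4.9, -1.1, 3.0]
gripper_width: 0.312
grasp_force: 53.5
```

```bash
python3 -m jog '[[0,0,0,0],[0,0,0,0]]' 0.36 20
```

```text
t: 17.47
eef_pos: [0.528, 0.022, 0.1186]
tool_rot: [-0.011, -0.083, 0.996, 0.004]
contact_force: [-4.6, -0.6, 1.2]
gripper_width: 0.321
grasp_force: 20.0
```

```bash
python3 -m jog '[[0.15,0,0.2,0],[0.35,0,0.45,0],[0.5,0,0.7,0],[0.65,0,0.95,0],[0.8,0,1.2,0],[0.95,0,1.4,0],[0.95,0,1.4,0]]' 0.36 20
python3 -m jog '[[0.1,0,0.2,0],[0.2,0,0.4,0],[0.3,0,0.6,0],[0.4,0,0.8,0],[0.4,0,0.8,0]]' 0.36 20
```

```text
t: 18.05
eef_pos: [0.5191, 0.0204, 0.1047]
tool_rot: [-0.01, -0.083, 0.996, 0.004]
contact_force: [1.9, -0.5, -1.2]
gripper_width: 0.319
grasp_force: 19.0
t: 18.47
eef_pos: [0.5145, 0.0199, 0.0967]
tool_rot: [-0.01, -0.083, 0.996, 0.004]
contact_force: [1.1, 1.1, -1.0]
gripper_width: 0.321
grasp_force: 18.8
```

```bash
python3 -m jog '[[0.05,0,0.1,0],[0.1,0,0.2,0],[0.15,0,0.3,0],[0.2,0,0.45,0],[0.25,0,0.6,0],[0.25,0,0.6,0]]' 0.36 20
python3 - <<'E'
from h import *
np.set_printoptions(precision=4,suppress=True)
p=bot.get_obs()['eef_pos']; print('board',(p[:2]-C)@RB,p[2])
O=np.array([*st(.089,-.0485),.062]); a=np.radians(15)
X=np.array([*(RB[:,0]*np.cos(a)),-np.sin(a)]);Y=np.array([*RB[:,1],0]);Z=np.cross(X,Y)
for n in('scene','top'):
  c=cam(n,n+'7'); v,u=np.mgrid[0:400,0:640]; d=c['depth']; P=np.stack([(u-c['cx'])/f(c)*d,(v-c['cy'])/f(c)*d,d],-1)@c['pose'][:3,:3].T+c['pose'][:3,3]-O
  px=c['pixels'].astype(int); L=np.stack([P@X,P@Y,P@Z],-1)
  m=(L[...,0]>-.12)&(L[...,0]<.03)&(abs(L[...,1])<.035)&(L[...,2]>.005)&(L[...,2]<.06)
  for i in np.arange(-.12,.03,.01):
    q=L[m&(L[...,0]>i)&(L[...,0]<=i+.01)]
    if len(q): k=q[q[:,2]>q[:,2].max()-.006]; print(n,'%.3f'%(i+.005),len(q),'z',np.percentile(q[:,2],95).round(4),'y at top',k[:,1].mean().round(4),'y ext',np.percentile(q[:,1],[2,98]))
a=cv2.resize(load('scene7')['pixels'][145:295,290:490],(800,600),interpolation=2)
cv2.imwrite('pics/m7.png',cv2.convertScaleAbs(a[:,:,::-1],alpha=1.4))
E
```

```text
t: 18.97
eef_pos: [0.5118, 0.0195, 0.0908]
tool_rot: [-0.011, -0.083, 0.996, 0.004]
contact_force: [1.1, -0.1, -0.4]
gripper_width: 0.321
grasp_force: 18.7
board [-0.0805 -0.0471] 0.0907986312616082
scene -0.115 75 z 0.0307 y at top -0.0006 y ext [-0.0247  0.0204]
scene -0.105 73 z 0.029 y at top -0.0024 y ext [-0.0251  0.0197]
scene -0.095 74 z 0.0295 y at top -0.0028 y ext [-0.0249  0.0195]
scene -0.085 77 z 0.0294 y at top -0.0007 y ext [-0.0247  0.0199]
scene -0.075 74 z 0.028 y at top -0.0004 y ext [-0.0244  0.0218]
scene -0.065 80 z 0.0288 y at top -0.002 y ext [-0.0239  0.0209]
scene -0.055 76 z 0.0293 y at top 0.0004 y ext [-0.0245  0.0209]
scene -0.045 76 z 0.0288 y at top 0.0001 y ext [-0.0252  0.0198]
scene -0.035 76 z 0.0268 y at top 0.0011 y ext [-0.0239  0.0199]
scene -0.025 73 z 0.0267 y at top -0.0018 y ext [-0.0232  0.0194]
scene -0.015 80 z 0.0268 y at top -0.0018 y ext [-0.0243  0.0209]
scene -0.005 38 z 0.0228 y at top 0.0008 y ext [-0.0209  0.0217]
scene 0.005 67 z 0.0179 y at top -0.004 y ext [-0.0277  0.0264]
top -0.035 2 z 0.0137 y at top -0.0227 y ext [-0.0239 -0.0216]
top -0.025 13 z 0.0254 y at top -0.0125 y ext [-0.0244 -0.0118]
top -0.015 19 z 0.0239 y at top -0.0109 y ext [-0.0246 -0.0061]
top -0.005 7 z 0.0216 y at top -0.0138 y ext [-0.0279 -0.0057]
top 0.005 24 z 0.0172 y at top -0.0136 y ext [-0.0272  0.0002]
```

View pics/m7.png

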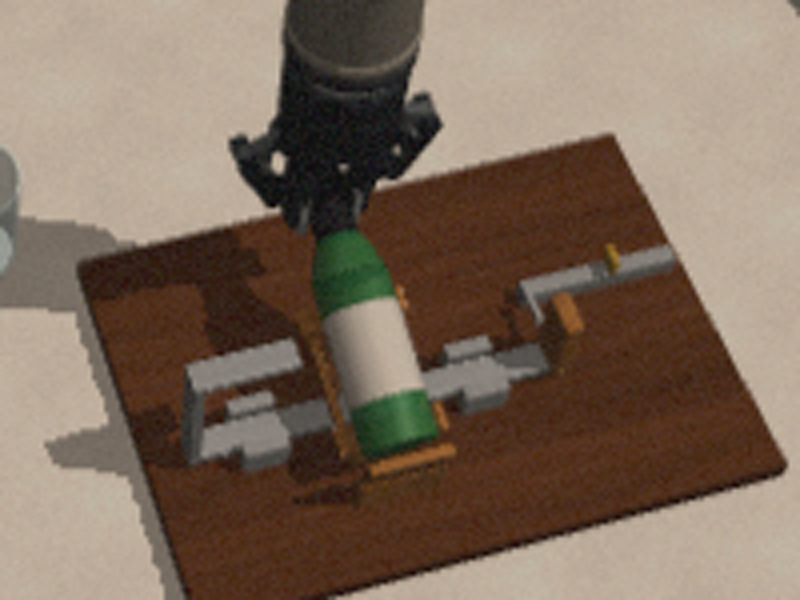

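The bottle lies in the V. Its foot is about 5–7 mm from the stop and its axis is about 0.03 rad too steep. I'll lower it another 4 mm and then let go slowly.

```bash
python3 -m jog '[[0,0,0.1,0],[0.05,0,0.2,0],[0.1,0,0.3,0],[0.1,0,0.4,0],[0.1,0,0.4,0]]' 0.36 20
python3 -m jog '[[0,0,0,0],[0,0,0,0],[0,0,0,0]]' 0.3 20
python3 -m jog '[[0,0,0,0],[0,0,0,0],[0,0,0,0],[0,0,0,0],[0,0,0,0]]' 0 20
```

```text
t: 19.48
eef_pos: [0.5109, 0.0193, 0.0869]
tool_rot: [-0.011, -0.083, 0.996, 0.004]
contact_force: [-0.2, -0.5, 0.5]
gripper_width: 0.323
grasp_force: 18.7
t: 19.73
eef_pos: [0.5112, 0.0194, 0.0872]
tool_rot: [-0.01, -0.083, 0.996, 0.004]
contact_force: [0.6, -0.5, -0.1]
gripper_width: 0.352
grasp_force: 0.3
t: 20.15
eef_pos: [0.5112, 0.0195, 0.0872]
tool_rot: [-0.01, -0.083, 0.996, 0.004]
contact_force: [-0.1, 0.4, 0.8]
gripper_width: 0.501
grasp_force: 0.0
```

```bash
python3 -m jog '[[0,0,-0.5,0],[0,0,-1.5,0],[0,0,-3,0],[0,0,-5,0],[0,0,-8,0],[0,0,-11,0],[0,0,-14,0],[0,0,-16,0],[0,0,-18,0],[0,0,-18.3,0],[0,0,-18.3,0]]'
python3 - <<'E'
from h import *
go((*st(-.01,.09),.27),YAW)
E
```

```text
t: 21.07
eef_pos: [0.5158, 0.0188, 0.2724]
tool_rot: [-0.009, -0.083, 0.996, 0.004]
contact_force: [0.4, -0.4, -0.7]
gripper_width: 0.502
grasp_force: 0.0
t 21.07 at [0.5158 0.0188 0.2724] yaw 0.167 -> row [-6.68 13.85  0.25] 0.0
```

```bash
python3 -m jog '[[-1,2,0,0],[-2,4.5,0,0],[-3.2,7,0,0],[-4.5,9.5,0,0],[-5.7,12,0,0],[-6.5,13.5,0,0],[-6.7,13.9,0,0],[-6.7,13.9,0,0],[-6.7,13.9,0,0],[-6.7,13.9,0,0]]'
python3 - <<'E'
from h import *
np.set_printoptions(precision=4,suppress=True)
p=bot.get_obs()['eef_pos']; print('board',(p[:2]-C)@RB,p[2])
c=cam('wrist','w8'); cam('scene','scene8'); cam('top','top8')
for nm,q in dict(handle=(.031,.081,.085),ptr=(-.021,.0776,.03),brass=(-.0236,.138,.05)).items(): print(nm,proj(c,[*st(q[0],q[1]),q[2]]))
cv2.imwrite('pics/w8b.png',cv2.convertScaleAbs(cv2.resize(c['pixels'][80:380,120:520,::-1],None,fx=2,fy=2,interpolation=2),alpha=1.2))
E
```

```text
t: 21.9
eef_pos: [0.5579, 0.1648, 0.2696]
tool_rot: [-0.011, -0.083, 0.997, 0.003]
contact_force: [1.2, -0.7, 0.5]
gripper_width: 0.502
grasp_force: 0.0
board [-0.011   0.0885] 0.2695752977034023
handle (np.float64(310.7158536298168), np.float64(217.80608811689117), np.float64(0.34705858813603657))
ptr (np.float64(308.3066372657367), np.float64(161.64018837349846), np.float64(0.3861577553734932))
brass (np.float64(361.1698322712246), np.float64(161.97332151453054), np.float64(0.3666553529441937))
```

View pics/w8b.png

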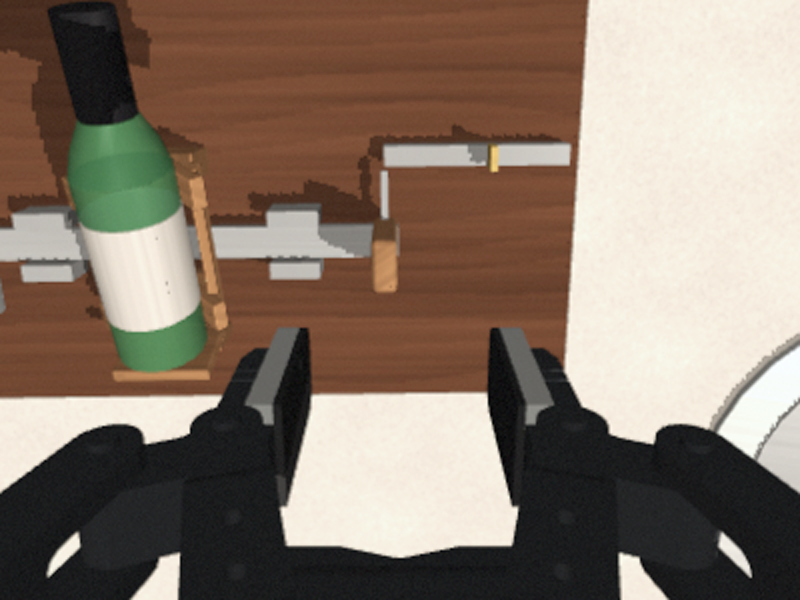

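```bash
python3 - <<'E'
from h import *
np.set_printoptions(precision=4,suppress=True)
c=load('w8'); W=lambda x,y:(120+x/2-.25,80+y/2-.25)
def b(p): return np.array([*((p[:2]-C)@RB),p[2]])
for nm,q in dict(handle=(386,268),h1=(375,280),h2=(396,280),hfar=(385,291),hnear=(387,240),ptr=(384,190),tip=(384,173),brass=(493,150),brassb=(493,165),rail=(440,156)).items():
    print(nm,b(pt(c,*W(*q),1)))
for z in(.085,): print('handle@z',b(atz(c,*W(385,265),z)))
# bottle check
O=np.array([*st(.089,-.0485),.062]); a=np.radians(15)
X=np.array([*(RB[:,0]*np.cos(a)),-np.sin(a)]);Y=np.array([*RB[:,1],0]);Z=np.cross(X,Y)
for n in('scene8','w8'):
  c=load(n); v,u=np.mgrid[0:400,0:640]; d=c['depth']; P=np.stack([(u-c['cx'])/f(c)*d,(v-c['cy'])/f(c)*d,d],-1)@c['pose'][:3,:3].T+c['pose'][:3,3]-O
  L=np.stack([P@X,P@Y,P@Z],-1); m=(L[...,0]>-.2)&(L[...,0]<.03)&(abs(L[...,1])<.035)&(L[...,2]>.005)&(L[...,2]<.06)
  for i in np.arange(-.19,.02,.015):
    q=L[m&(L[...,0]>i)&(L[...,0]<=i+.01)]
    if len(q): print(n,'%.3f'%(i+.005),len(q),'z',np.percentile(q[:,2],95).round(4),'y ext',np.percentile(q[:,1],[2,98]))
E
```

```text
handle [0.0261 0.0832 0.0861]
h1 [0.0331 0.0773 0.0854]
h2 [0.0333 0.0885 0.0848]
hfar [0.0392 0.0826 0.0858]
hnear [0.012  0.0838 0.081 ]
ptr [-0.0068  0.0817  0.0388]
tip [-0.0136  0.0815  0.0193]
brass [-0.0313  0.144   0.0466]
brassb [-0.023   0.144   0.0483]
rail [-0.0259  0.1149  0.032 ]
handle@z [0.0248 0.0827 0.085 ]
scene8 -0.185 34 z 0.0163 y ext [-0.0152  0.008 ]
scene8 -0.170 36 z 0.0156 y ext [-0.0149  0.0098]
scene8 -0.155 34 z 0.0146 y ext [-0.0127  0.009 ]
scene8 -0.140 39 z 0.0192 y ext [-0.0168  0.0136]
scene8 -0.125 59 z 0.0237 y ext [-0.0241  0.0173]
scene8 -0.110 68 z 0.0246 y ext [-0.0234  0.0194]
scene8 -0.095 72 z 0.026 y ext [-0.0258  0.0189]
scene8 -0.080 72 z 0.0267 y ext [-0.0238  0.0208]
scene8 -0.065 75 z 0.0259 y ext [-0.0255  0.0192]
scene8 -0.050 72 z 0.0258 y ext [-0.0252  0.0192]
scene8 -0.035 76 z 0.0264 y ext [-0.0248  0.0195]
scene8 -0.020 72 z 0.0257 y ext [-0.0245  0.019 ]
scene8 -0.005 40 z 0.0217 y ext [-0.0223  0.0234]
scene8 0.010 21 z 0.0174 y ext [-0.027  0.024]
w8 -0.185 340 z 0.0139 y ext [-0.0108  0.0124]
w8 -0.170 312 z 0.014 y ext [-0.0109  0.0128]
w8 -0.155 283 z 0.014 y ext [-0.0107  0.0129]
w8 -0.140 467 z 0.0195 y ext [-0.0148  0.0183]
w8 -0.125 519 z 0.0238 y ext [-0.0178  0.0232]
w8 -0.110 446 z 0.0247 y ext [-0.0177  0.0243]
w8 -0.095 442 z 0.0252 y ext [-0.0181  0.0247]
w8 -0.080 398 z 0.0251 y ext [-0.0173  0.025 ]
w8 -0.065 373 z 0.025 y ext [-0.0171  0.025 ]
w8 -0.050 347 z 0.0252 y ext [-0.0173  0.0252]
w8 -0.035 310 z 0.0247 y ext [-0.0165  0.0249]
w8 -0.020 311 z 0.0247 y ext [-0.0171  0.025 ]
w8 -0.005 194 z 0.0156 y ext [-0.0252  0.0284]
w8 0.010 23 z 0.0144 y ext [-0.0255  0.0134]
```

The bottle lies as it should: top line 25 mm above the axis all along, centred, foot about 7 mm from the stop. In the board frame the handle is at (25, 83) mm, the pointer y is 81.6 and the brass y is 144, so the pull is about 62 mm.

```bash
python3 - <<'E'
from h import *
go((*st(.025,.083),.049),YAW)
E
```

```text
t 22.05 at [0.5581 0.165  0.27  ] yaw 0.165 -> row [-4.02 -0.76 22.02] -0.002
```

```bash
python3 -m jog '[[-1.3,-0.25,0,0],[-2.6,-0.5,1,0],[-4,-0.76,4,0],[-4,-0.76,7,0],[-4,-0.76,10,0],[-4,-0.76,13,0],[-4,-0.76,15,0],[-4,-0.76,16,0],[-4,-0.76,16,0],[-4,-0.76,16,0]]'
python3 - <<'E'
from h import *
go((*st(.025,.083),.049),YAW)
E
```

```text
t: 22.88
eef_pos: [0.5957, 0.1665, 0.1099]
tool_rot: [-0.01, -0.083, 0.996, 0.004]
contact_force: [-0.1, 0.3, 0.8]
gripper_width: 0.502
grasp_force: 0.0
t 22.88 at [0.5957 0.1665 0.1099] yaw 0.166 -> row [ 0.04 -0.16  6.09] -0.0
```

```bash
python3 -m jog '[[0,-0.15,1.5,0],[0,-0.15,3,0],[0,-0.15,4.5,0],[0,-0.15,5.5,0],[0,-0.15,6.1,0],[0,-0.15,6.1,0],[0,-0.15,6.1,0]]'
python3 -m jog '[[0,0,0,0],[0,0,0,0],[0,0,0,0],[0,0,0,0],[0,0,0,0],[0,0,0,0],[0,0,0,0]]' 1 60
python3 - <<'E'
from h import *
p=bot.get_obs()['eef_pos']; print('board',(p[:2]-C)@RB,p[2],bot.get_obs()['q'].round(2))
E
```

```text
t: 23.47
eef_pos: [0.5941, 0.1658, 0.048]
tool_rot: [-0.011, -0.084, 0.996, 0.004]
contact_force: [-0.1, 0.5, 0.3]
gripper_width: 0.501
grasp_force: 0.0
t: 24.05
eef_pos: [0.5949, 0.165, 0.0491]
tool_rot: [-0.01, -0.084, 0.996, 0.003]
contact_force: [0.6, -3.0, 5.7]
gripper_width: 0.156
grasp_force: 59.0
board [0.02557477 0.08259686] 0.04914657188310165 [ 0.28  0.82 -0.94  1.77  0.76  0.99  0.77]
```

Gripped: the opening matches the 14 mm handle. Now I'm pulling.

```bash
python3 -m jog '[[0,0.2,0,0],[0,0.5,0,0],[0,0.9,0,0],[0,1.3,0,0],[0,1.7,0,0],[0,2.1,0,0],[0,2.5,0,0],[0,2.9,0,0],[0,3.3,0,0],[0,3.7,0,0],[0,4.1,0,0],[0,4.5,0,0],[0,4.9,0,0],[0,5.3,0,0],[0,5.6,0,0],[0,5.9,0,0],[0,6.1,0,0],[0,6.2,0,0],[0,6.2,0,0],[0,6.2,0,0]]'
python3 - <<'E'
from h import *
np.set_printoptions(precision=4,suppress=True)
p=bot.get_obs()['eef_pos']; print('board',(p[:2]-C)@RB,p[2])
c=cam('wrist','w9');s=cam('scene','s9');t=cam('top','t9')
for nm,q in dict(ptr=(-.018,.144,.036),brass=(-.0236,.144,.047)).items(): print(nm,[proj(k,[*st(q[0],q[1]),q[2]]) for k in(c,s,t)])
u,v,_=proj(c,[*st(-.018,.144),.04]); u,v=int(u),int(v); A=cv2.resize(c['pixels'][v-50:v+50,u-50:u+50],(400,400),interpolation=2)
u,v,_=proj(s,[*st(-.018,.144),.04]); u,v=int(u),int(v); B=cv2.resize(s['pixels'][v-25:v+25,u-25:u+25],(400,400),interpolation=2); print(u,v)
cv2.imwrite('pics/m9.png',cv2.convertScaleAbs(np.hstack([A,B])[:,:,::-1],alpha=1.2))
E
```

```text
t: 25.72
eef_pos: [0.5846, 0.2237, 0.0491]
tool_rot: [-0.01, -0.083, 0.997, 0.001]
contact_force: [-0.8, -8.3, 7.1]
gripper_width: 0.151
grasp_force: 59.3
board [0.0251 0.1422] 0.04911497909803056
ptr [(np.float64(322.45305880486393), np.float64(165.94573644364468), np.float64(0.1591416234522768)), (np.float64(443.50423727652685), np.float64(212.9997738519471), np.float64(1.39269307993531)), (np.float64(215.65919701518214), np.float64(200.2557477330192), np.float64(1.1413942704539575))]
brass [(np.float64(322.8170515515059), np.float64(157.81248198544932), np.float64(0.14704445131700083)), (np.float64(443.5072470836109), np.float64(209.0835440168633), np.float64(1.3865631081379468)), (np.float64(214.73229667342486), np.float64(201.3090607171733), np.float64(1.1294653678232607))]
443 212
```

View pics/m9.png

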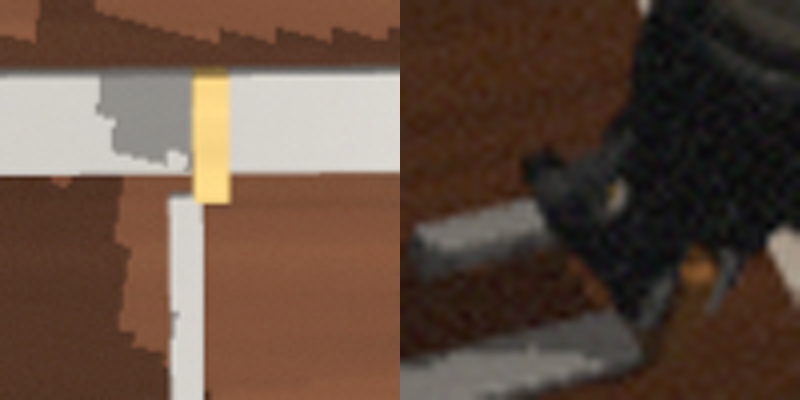

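In the wrist crop the pointer is at (187,195) and the brass fin at (211,200). With their depths that leaves about 2.8 mm to pull, which agrees with the odometry (59.6 of 62.4 mm).

```bash
python3 -m jog '[[0,0.1,0,0],[0,0.2,0,0],[0,0.28,0,0],[0,0.28,0,0],[0,0.28,0,0],[0,0.28,0,0],[0,0.28,0,0],[0,0.28,0,0]]'
python3 - <<'E'
from h import *
np.set_printoptions(precision=4,suppress=True)
c=cam('wrist','w10')
def b(p): return np.array([*((p[:2]-C)@RB),p[2]])
px=c['pixels'].astype(int)
u0,v0=322,165; R=px[v0-50:v0+50,u0-50:u0+50]
br=(R[...,0]>R[...,2]*1.6)&(R[...,1]>R[...,2]*1.4)&(R[...,0]>150); v,u=np.nonzero(br); print('brass px',u.mean()+u0-50,v.mean()+v0-50)
print(b(pt(c,round(u.mean()+u0-50),round(v.mean()+v0-50),2)))
for r in(v0+5,v0+15,v0+25):
  row=px[r,u0-40:u0+40]; w=np.nonzero((row.min(1)>140)&(np.ptp(row,axis=1)<40))[0]
  if len(w): um=w.mean()+u0-40; print('ptr',um,len(w),b(pt(c,round(um),r,1)))
p=bot.get_obs()['eef_pos']; print('board',(p[:2]-C)@RB,p[2],bot.get_obs()['grasp_force'])
s=cam('scene','s10'); print('bottle move px', np.abs(s['pixels'][190:260,360:410].astype(int)-load('scene8')['pixels'][190:260,360:410]).mean())
E
```

```text
t: 26.53
eef_pos: [0.5842, 0.2263, 0.0491]
tool_rot: [-0.01, -0.083, 0.997, 0.001]
contact_force: [-1.0, -8.2, 7.2]
gripper_width: 0.159
grasp_force: 59.3
brass px 318.5823754789272 151.6206896551724
[-0.0264  0.1449  0.0485]
ptr 318.0 7 [-0.0165  0.1444  0.0386]
ptr 318.5 8 [-0.0115  0.1444  0.0384]
ptr 318.5 8 [-0.0064  0.1444  0.0384]
board [0.0251 0.1449] 0.04912434521239759 59.28180456161499
bottle move px 7.391523809523809
```

Pointer y is 144.4 mm against 144.9 for the mark. One last check of the bottle, then hand in.

```bash
python3 - <<'E'
from h import *
O=np.array([*st(.089,-.0485),.062]); a=np.radians(15)
X=np.array([*(RB[:,0]*np.cos(a)),-np.sin(a)]);Y=np.array([*RB[:,1],0]);Z=np.cross(X,Y)
for n in('scene8','s10'):
  c=load(n); v,u=np.mgrid[0:400,0:640]; d=c['depth']; P=np.stack([(u-c['cx'])/f(c)*d,(v-c['cy'])/f(c)*d,d],-1)@c['pose'][:3,:3].T+c['pose'][:3,3]-O
  L=np.stack([P@X,P@Y,P@Z],-1); m=(abs(L[...,1])<.035)&(L[...,2]>.005)&(L[...,2]<.035)
  for i in(-.17,-.11,-.035,-.02,-.005):
    q=L[m&(L[...,0]>i)&(L[...,0]<=i+.01)]; print(n,i,len(q),np.percentile(q[:,2],95).round(4),np.percentile(q[:,1],[2,98]).round(4))
print(bot.hand_in())
E
```

```text
scene8 -0.17 32 0.0157 [-0.0134  0.0086]
scene8 -0.11 66 0.0259 [-0.0242  0.0203]
scene8 -0.035 76 0.0258 [-0.0245  0.0209]
scene8 -0.02 80 0.0242 [-0.0234  0.0207]
scene8 -0.005 61 0.018 [-0.0269  0.0252]
s10 -0.17 33 0.0149 [-0.0149  0.0083]
s10 -0.11 71 0.0258 [-0.0246  0.0185]
s10 -0.035 72 0.0262 [-0.0227  0.0192]
s10 -0.02 79 0.0257 [-0.0252  0.0194]
s10 -0.005 62 0.0169 [-0.0278  0.0264]
the job is handed in; nothing more can be done
None
```

The job is handed in (no verdict was returned): the bottle lies released in the cradle with its foot about 7 mm from the stop, and the gripper holds the slide with its pointer measured within about 1 mm of the brass mark.

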